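# Fit the keyed rotor on the centrifuge spindle and lock it with its nut

### The job

Fit the loose rotor on the drive spindle of the open bench centrifuge: lower it over the spindle and turn it until its keyway drops over the key and it sits fully home on the seat. Then put the lock nut over the top of the spindle and turn it clockwise until it is tight, and let go. Leave the other things on the bench where they are.

Things in the scene. Friction and masses are not known exactly. Their poses are not given: they have to be found in the camera images.
- centrifuge_base: Bench centrifuge, fixed: a white box 270 mm deep, 250 wide, 100 high, grey sloped panel towards the robot. Its lid stands open at the far side, 325 mm high, 120 to 170 mm beyond the spindle. In its top a round bowl, 190 mm across, rim 100 mm and floor 30 mm above the bench, with the spindle in the middle. Origin: on the bench under the spindle's axis; front looks along -x.
- spindle: Upright steel drive spindle in the bowl; fixed, does not turn. Origin: on its axis, at the top of the round seat (68 mm across) that carries the rotor, 38 mm above the bench; z up. Above the seat a smooth shaft, 32 mm across to z = 78 mm, tapering to 28 mm at 84 mm; above that the stud. The drive key stands on the -x side.
- key (a point): Top end of the drive key: a bar on the spindle's -x side, 7 mm wide (in y), reaching 21 mm out from the axis, from the seat up to z = 28 mm. This point lies 18.5 mm from the axis.
- stud (a point): Top of the spindle's stud, on the axis, 109 mm above the seat. The stud is 19 mm across and carries two sloping ramps, 29 mm across, 93 to 104 mm above the seat. The gaps between the ramps, where the nut's pins go down, lie on the spindle's +x and -x sides (so one is above the key): from 30 degrees clockwise to 60 degrees anticlockwise of the x axis seen from above.
- rotor: Loose aluminium rotor, about 0.45 kg: a dished cone 128 mm across and 40 mm high with six slanted tube holes in its inner face, round a tall round hub, 50 mm across, 86 mm high. Origin: centre of its underside; z up. Bore 34.4 mm across. Home, its underside is on the seat and the stud sticks out of the hub.
- hub_grip (a point): On the rotor's axis, 68 mm above its underside: the height at which to grip the hub, a plain cylinder 50 mm across, free all round from 45 to 86 mm above the underside.
- keyway (a point): Keyway in the hub's top face, 20 mm from the rotor's axis on its -x side, 86 mm above the underside: a slot 10 mm wide along the whole bore, 22.5 mm deep from the axis. It fits over the key when the x axes of rotor and spindle agree to about 5 degrees; if not, the rotor rests on top of the key, 28 mm too high.
- lock_nut: The rotor's loose lock nut, about 0.13 kg: a dark steel cap with a straight grip bar on top, 59 mm high. Origin: centre of its open underside; z up. Round skirt 46 mm across, 26 mm high (shoulder to 31 mm), hollow from below, 33 mm across and 25 mm deep. On a seated rotor its underside rests on the hub, 86 mm above the spindle's seat.
- nut_bar (a point): Middle of the nut's grip bar, 52 mm above the nut's underside: the height at which to grip it. The bar lies along the nut's x, 66 mm long, 14 mm thick (in y), from 31 to 59 mm above the underside.
- nut_pins (a point): On the nut's axis, 7 mm up, between its two inner pins: 5 mm thick, under the bar, pointing in along x to 10.7 mm from the axis. With the bar in line with the key (x axes parallel, either way) they pass the ramps' gaps. From there clockwise, seen from above, the nut turns free for about 65 degrees, then wedges tight by 90 degrees (0.2 to 0.5 N m) and stays so.
- boat_a: Bystander: white square plastic weighing boat, 76 x 76 x 15 mm; loose. Origin: centre of its underside.
- timer_a: Bystander: white bench timer with a small display, 62 x 65 x 20 mm; loose. Origin: centre of its underside.
- reagent_a: Bystander: small white reagent bottle with a screw cap, 42 mm across, 80 mm high; loose. Origin: centre of its underside.
Things that resemble listed ones, but are neither listed nor needed, are in the scene too. Leave any yellow look-alike of the lock_nut alone.

How it is judged:
On the way, in this order (a step that is already met when the one before it is completed fails the run):
1. the rotor sits fully home on the spindle's seat, its keyway over the key (z of rotor in the frame of spindle below 0.004 m and horizontal distance between rotor and spindle below 0.004 m and angle between rotor's own z axis and vertical below 0.05 rad), for 0.2 s.
2. the lock nut sits on the rotor's hub and is turned tight under the spindle's ramps (horizontal distance between lock_nut and spindle below 0.005 m and z of lock_nut in the frame of spindle below 0.091 m and angle between the x axis of lock_nut and the x axis of spindle, either way round above 1.05 rad and contact force between lock_nut and spindle above 2 N), for 0.2 s.
At the end, for the whole second after the job is handed in: Rotor keyed and home: within 4 mm of the seat and of the axis, upright. Nut on the spindle: axis within 5 mm, underside under 91 mm above the seat, bar over 1.05 rad (60 degrees) from the spindle's x axis, wedged tight (over 2 N between nut and spindle). Both at rest and released (all of step 1 and all of step 2 and linear speed of each of rotor, lock_nut below 0.02 m/s and contact force between the fingers and lock_nut below 0.1 N and contact force between the fingers and rotor below 0.1 N); the robot touches nothing.
It fails at once if the weighing boat, the timer or the reagent bottle is pushed more than 30 mm from its place (distance of any of boat_a, timer_a, reagent_a from where it was at the start of the episode above 0.03 m).
It also fails if it takes over 64 s, if anything falls off the work surface, if the arm or the gripper's body presses on something with over 40 N, if the wrist force passes 120 N, or if a joint passes its speed limit or range.

### The arm

A 6-joint arm with a two-finger parallel gripper is mounted at the origin on a cart in front of the work surface, level with it; the furniture and walls round the work are solid. World frame = base frame: x ahead of the robot, y to its left, z up, the work surface at z = 0. Lengths are in m, angles in rad, forces in N, time in s.
With the tool pointing down it reaches from about 0.25 to 0.725 m from the base axis. Payload 4 kg.
Tool frame: the origin (TCP) lies on the centre line of the jaws, within the pads' length; the fingertips stand 17 mm ahead of it and the grasp point (between the pads) lies 2 mm behind it; z points along the fingers, y is the line along which they close (so a half turn about z gives the same grasp; the last joint's range is limited). The gripper opens to 85 mm and grips with 20 to 120 N. Pads are 22 mm wide; open, the fingers measure 114 mm over their backs; the gripper's body (76 mm by 85 mm) begins 54 mm behind the grasp point. The pads swing forward as they close: fully open they stand 13 mm farther back than shut.
Start: joints at [1.136, 0.241, 0.005, 1.335, 0, 1.571], TCP at [0.211, 0.453, 0.248] pointing down, gripper open.
Joint ranges: [-2.72, 2.72], [-1.05, 1.87], [-1.09, 1.28], [-1.99, 2.15], [-1.42, 1.44], [-3.14, 3.14]. Speed limits (rad/s): [2.79, 2.79, 3.14, 3.14, 3.14, 3.14].

### API

Orientations are given as a unit quaternion [x, y, z, w].
In Python, from workcell import get_obs, imaging, order gives the robot as it stands.
- The arm moves only by the tool apply_moves, never from a script. Its argument "targets" is a list that holds one entry, the list of rows, each a list of 5 numbers: the shift along the world's x, y, z in units of 40 mm (1.0 is 40 mm), then the turn about the world's z in degrees, then the gripper command: -1 is shut, 1 is fully open, values between are in proportion. In form: [[[dx, dy, dz, turn, fingers], ...]]. A call has 1 to 8 rows; each row shifts and turns the commanded pose from where the row before left it; what a row does not reach is not made up. A row lasts 1/12 s, in which the tool goes at most 41.7 mm and 7.16 degrees, less where a joint would pass 70% of its speed; a pose out of reach is approached as far as the arm can. A call is refused whole if a number of a shift passes 1 or a number of a turn 7.16, either way. A call with a gripper value outside its range is refused whole. The fingers move at their own pace and stop on an object; the grip force is fixed at half the most. Time passes only in rows, so rows that do not move let the fingers close. It gives the time, the measured TCP pose, the force, the opening and the grip force at its end, in the units of the state.
- get_obs(): the state, without advancing time (a new reading comes with each control period).
- imaging.camera(name): name is "scene" or "top" or "wrist"; returns (picture, depth): 420x560x3 uint8, blue, green, red; 420x560 float32, m along the optical axis (not along the pixel's ray), 0 where there is no reading.
- imaging.get_calibration(name): a dict with "camera_matrix" (3x3 intrinsics, pixels), "k1" (the pictures are not rectified: a ray, as slopes to the right and down, at radius r is drawn at 1 + k1 r^2 times it, then the intrinsics apply), "eye" and "rotation" of the camera in the world; the wrist camera has in their place "hand_eye" (4x4, takes a point from camera to tool coordinates, whose origin is the TCP and whose axes are the flange's). Camera axes: x right, y down, z forward; pixel columns grow to the right and rows downward; lengths in m; the calibration is good to about 2 mm. A picture is of the moment at which its call begins: read the wrist's pose just before it. get_calibration takes no time and is no camera call.
- order.job_done(): hands the job in; it is judged then, once.
The state is a dict: "clock": time; "joint_pos": joint angles; "joint_vel": joint speeds; "tau": joint torques, N m; "eef_pos": TCP position; "tool_rot": TCP orientation; "ft_force": force on the tool from outside, world axes, zero at the start; "ft_torque": the same for the moment, N m; "grip_width": finger opening in m; "grasp_force": force on a finger pad.
Only numpy, scipy, OpenCV 4.12 (cv2) and the standard library are available. Lean on these libraries where they do the work, as an engineer would, in place of code of your own. Each camera call takes 0.05 s, during which the arm holds its last target. There are 200 camera calls.

## Working session

There is one attempt and no reset: what is moved stays moved. The work goes in short steps, Python scripts to look and compute and a tool call to move; the robot and the scene stay as the last step left them, time stands still between calls to the robot, and variables do not carry over. Pictures are saved under pics/ and viewed, at most 10 in all, crops included, and the job is handed in when it is done.

Besides the shell and the picture viewer there is one more tool, called after "Emit:" as name([rows], argument=value, ...), one row to a line, values as JSON. apply_moves: Moves the arm, as the interface text tells. Its arguments: {"type":"object","properties":{"targets":{"type":"array","items":{"type":"array","items":{"type":"array","items":{"type":"number"}}}}},"required":["targets"]}

```bash
mkdir -p pics; cat > h.py <<'E'
import numpy as np, cv2
from scipy.spatial.transform import Rotation as R
from workcell import get_obs, imaging, order
def snap(n):
    o=get_obs(); p,d=imaging.camera(n); c=imaging.get_calibration(n)
    if 'eye' in c: T=(np.array(c['rotation']),np.array(c['eye']))
    else:
        H=np.array(c['hand_eye']); Rt=R.from_quat(o['tool_rot']).as_matrix()
        T=(Rt@H[:3,:3], Rt@H[:3,3]+np.array(o['eef_pos']))
    return p,d,c,T
def cloud(d,c,T):
    h,w=d.shape; K=np.array(c['camera_matrix'],float); k=c['k1']
    u,v=np.meshgrid(np.arange(w),np.arange(h))
    q=cv2.undistortPoints(np.stack([u,v],-1).reshape(-1,1,2).astype(float),K,np.array([k,0,0,0.])).reshape(h,w,2)
    P=np.dstack([q[...,0]*d,q[...,1]*d,d])
    return P@T[0].T+T[1]
E
python3 - <<'E'
from h import *
print(get_obs())
for n in('scene','top'):
    p,d,c,T=snap(n); cv2.imwrite(f'pics/{n}0.png',p); np.savez(f'{n}0.npz',p=p,d=d,P=cloud(d,c,T)); print(n,T,c['k1'],(d>0).mean())
E
```

```text
{'clock': 0.0, 'joint_pos': array([ 1.13601625e+00,  2.41414484e-01,  3.73444597e-03,  1.33520231e+00,
       -7.31002736e-06,  1.57083913e+00]), 'joint_vel': array([ 0.00032958, -0.00067972, -0.00030443,  0.00138644,  0.00212928,
       -0.00048643]), 'tau': array([ 8.72913347e-05, -3.72315681e+01,  2.52409959e+01,  1.70333823e-02,
       -2.91967649e-05,  7.10568500e-06]), 'eef_pos': array([0.21035763, 0.4529427 , 0.24741607]), 'tool_rot': array([ 2.15702607e-01,  9.76458549e-01, -1.01925336e-03, -2.21367259e-04]), 'ft_force': array([-0.29619569,  0.94942921, -0.16456061]), 'ft_torque': array([-0.00081888, -0.02666551,  0.01451154]), 'grasp_force': 0.0, 'grip_width': 0.08541847861226178}Traceback (most recent call last):
  File "<stdin>", line 4, in <module>
  File "h.py", line 16, in cloud
    return P@T[0].T+T[1]
           ~^~~~~~~
ValueError: matmul: Input operand 1 has a mismatch in its core dimension 0, with gufunc signature (n?,k),(k,m?)->(n?,m?) (size 4 is different from 3)
```

View pics/scene0.png

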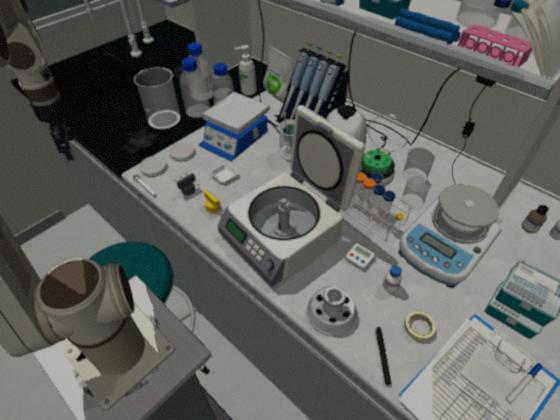

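The scene view shows the rotor at about (332,310), the dark nut at (187,183), the yellow look-alike at (212,201) and the spindle at (284,215). The camera rotation comes as a quaternion, so I'll fix the helper.

```bash
sed -i "s/T=(np.array(c\['rotation'\])/T=(R.from_quat(c['rotation']).as_matrix()/" h.py
python3 - <<'E'
from h import *
for n in('scene','top'):
    p,d,c,T=snap(n); cv2.imwrite(f'pics/{n}0.png',p); P=cloud(d,c,T);np.savez(f'{n}0.npz',p=p,d=d,P=P); print(n,T,c['k1'],(d>0).mean())
    if n=='scene':
        for u,v in((187,183),(212,201),(332,310),(335,295),(284,205),(300,300)): print(u,v,P[v,u].round(3))
E
```

```text
scene (array([[ 0.68638544, -0.54383891,  0.48281909],
       [-0.72710454, -0.50047863,  0.4699363 ],
       [-0.01392901, -0.67361738, -0.73894898]]), array([-0.01793487, -0.54830319,  0.93094926])) -0.018195064822435825 0.996156462585034
187 183 [0.45  0.3   0.043]
212 201 [0.452 0.178 0.045]
332 310 [ 0.405 -0.321  0.057]
335 295 [ 0.442 -0.301  0.057]
284 205 [ 0.526 -0.053  0.137]
300 300 [ 0.4   -0.226 -0.002]
top (array([[-0.39739627, -0.85185199,  0.3412102 ],
       [-0.91763778,  0.36722279, -0.15194846],
       [ 0.00413744, -0.37349112, -0.92762453]]), array([0.09400572, 0.1542233 , 1.29157406])) -0.011344858923296586 0.9960544217687075
```

View pics/top0.png

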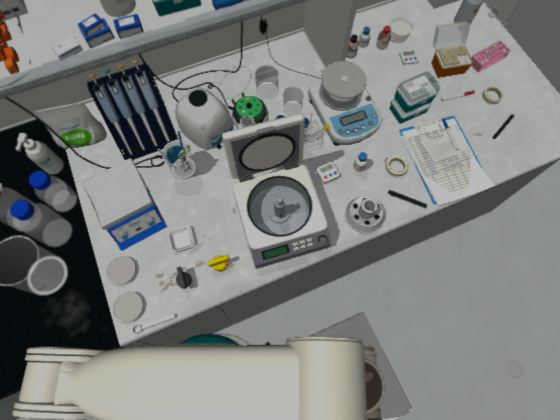

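The top view shows the rotor at (366,208), the dark nut at (183,279), the yellow nut at (219,262), the spindle at (281,205), the timer at (329,172), the boat at (182,239) and the bottle at (363,160). Next come the clouds and one close-crop montage.

```bash
python3 - <<'E'
from h import *
rows=[]
for n,cs in(('scene',((187,185),(332,308),(284,212))),('top',((183,279),(366,210),(281,205)))):
    D=np.load(n+'0.npz'); P=D['P']; p=D['p']
    rows.append(np.hstack([cv2.resize(p[v-33:v+33,u-33:u+33],(264,264),interpolation=cv2.INTER_CUBIC) for u,v in cs]))
    Q=P.reshape(-1,3)
    def near(x,y,r,a,b): return Q[(np.hypot(Q[:,0]-x,Q[:,1]-y)<r)&(Q[:,2]>a)&(Q[:,2]<b)]
    for nm,A in (('nut hi',(.45,.3,.05,.035,.08)),('hub top',(.43,-.3,.08,.075,.1)),('hubs',(.43,-.3,.08,.045,.1)),('stud',(.54,-.05,.05,.12,.17)),('yellow',(.46,.18,.05,.035,.08))):
        S=near(*A)
        if len(S): 
            r=cv2.minAreaRect(S[:,:2].astype(np.float32)); print(n,nm,len(S),np.median(S,0).round(4),'z95',np.percentile(S[:,2],95).round(3),r)
    # box top plane
    S=Q[(abs(Q[:,2]-.1)<.004)&(np.hypot(Q[:,0]-.54,Q[:,1]+.05)<.2)]
    r=cv2.minAreaRect(S[:,:2].astype(np.float32)); print('box',len(S),r)
cv2.imwrite('pics/m.png',np.vstack(rows))
E
```

```text
scene nut hi 149 [0.4509 0.3044 0.0522] z95 0.059 ((0.4528701901435852, 0.3084755539894104), (0.01733069121837616, 0.06495067477226257), 83.97021484375)
scene hub top 230 [ 0.423  -0.3083  0.0832] z95 0.087 ((0.42395392060279846, -0.3076750636100769), (0.050120119005441666, 0.05032734572887421), 46.49430847167969)
scene hubs 428 [ 0.4213 -0.3085  0.0775] z95 0.086 ((0.42395392060279846, -0.3076750636100769), (0.050120119005441666, 0.05032734572887421), 46.49430847167969)
scene stud 97 [ 0.5284 -0.0504  0.1372] z95 0.146 ((0.5279293060302734, -0.04974670708179474), (0.023581724613904953, 0.027900435030460358), 28.332059860229492)
scene yellow 126 [0.4542 0.1822 0.054 ] z95 0.06 ((0.4567926228046417, 0.18865573406219482), (0.06597743928432465, 0.014311636798083782), 87.1328125)
box 2653 ((0.537541925907135, -0.048069268465042114), (0.24877439439296722, 0.2396407574415207), 83.11841583251953)
top nut hi 130 [0.4503 0.3122 0.0581] z95 0.063 ((0.4520987868309021, 0.31419724225997925), (0.06171540170907974, 0.029789067804813385), 11.02054214477539)
top hub top 125 [ 0.4274 -0.3008  0.0844] z95 0.09 ((0.4257970452308655, -0.30193737149238586), (0.04666921868920326, 0.04550359025597572), 20.456897735595703)
top hubs 222 [ 0.4259 -0.3006  0.0801] z95 0.088 ((0.4233357310295105, -0.28897762298583984), (0.04842481017112732, 0.07053208351135254), 11.425243377685547)
top stud 80 [ 0.5282 -0.0422  0.1405] z95 0.148 ((0.5295456647872925, -0.04226477071642876), (0.02364477328956127, 0.027923712506890297), 11.121574401855469)
top yellow 136 [0.4545 0.193  0.0578] z95 0.062 ((0.45836612582206726, 0.1926811933517456), (0.06427595019340515, 0.02390657551586628), 76.42765808105469)
box 2479 ((0.5334897041320801, -0.04225143790245056), (0.24896174669265747, 0.23789125680923462), 83.41079711914062)
```

View pics/m.png

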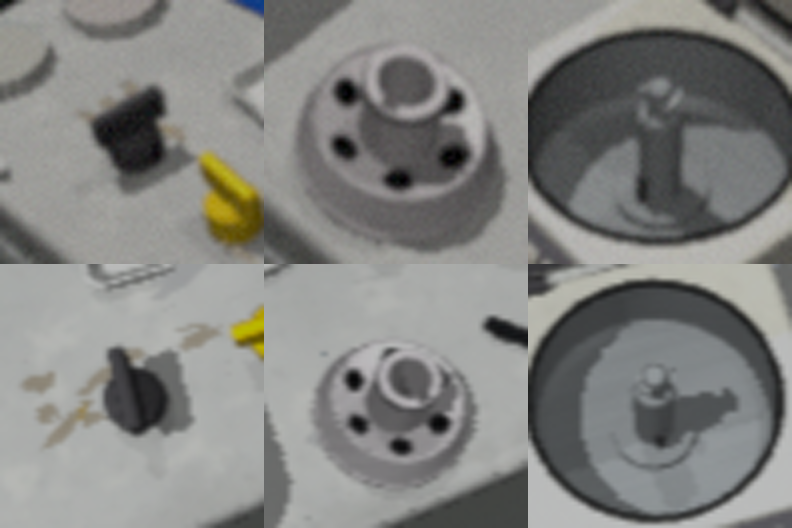

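Base yaw is about −6.7° and the spindle is near (0.529,−0.046). The hub top is 0.086 high at (0.424,−0.305), and the nut's bar top is at 0.060 near (0.452,0.311). All of these match the text.

Look-alikes:
- **Nut:** the dark one at top (183,279) is the one I want. The yellow one at (219,262) stays. The crop confirms the dark nut.
- **Rotor:** only the one at (366,208).

I'll move above the rotor now.

Emit:
apply_moves([
  [[0.25, -0.9, 0.1, 0, 1], [0.25, -0.9, 0.1, 0, 1], [0.25, -0.9, 0.1, 0, 1], [0.25, -0.9, 0.1, 0, 1], [0.25, -0.9, 0.1, 0, 1], [0.25, -0.9, 0.1, 0, 1], [0.25, -0.9, 0.1, 0, 1], [0.25, -0.9, 0.1, 0, 1]],
])

```text
clock: 0.82
eef_pos: [0.2904, 0.1637, 0.2804]
tool_rot: [0.215, 0.977, -0.0, 0.0]
ft_force: [1.1, -0.5, 0.6]
grip_width: 0.0855
grasp_force: 0.0
```

Emit:
apply_moves([
  [[0.25, -0.9, 0, 0, 1], [0.25, -0.9, 0, 0, 1], [0.25, -0.9, 0, 0, 1], [0.25, -0.9, 0, 0, 1], [0.25, -0.9, 0, 0, 1], [0.25, -0.9, 0, 0, 1], [0.25, -0.9, 0, 0, 1], [0.25, -0.9, 0, 0, 1]],
])

```text
clock: 1.48
eef_pos: [0.3704, -0.1245, 0.2802]
tool_rot: [0.216, 0.976, 0.0, 0.0]
ft_force: [1.0, -0.0, -0.0]
grip_width: 0.0854
grasp_force: 0.0
```

Emit:
apply_moves([
  [[0.25, -0.9, 0, 0, 1], [0.25, -0.9, 0, 0, 1], [0.25, -0.9, 0, 0, 1], [0.25, -0.9, 0, 0, 1], [0, 0, 0, 0, 1], [0, 0, 0, 0, 1]],
])

```text
clock: 1.98
eef_pos: [0.4103, -0.268, 0.2791]
tool_rot: [0.217, 0.976, 0.0, -0.001]
ft_force: [-0.3, -0.6, 0.1]
grip_width: 0.0852
grasp_force: 0.0
```

```bash
python3 - <<'E'
from h import *
o=get_obs(); print(o['eef_pos'],o['tool_rot'],o['joint_pos'])
p,d,c,T=snap('wrist'); P=cloud(d,c,T); np.savez('w1.npz',p=p,d=d,P=P)
print(np.array(c['hand_eye']).round(3),T[1],np.array(c['camera_matrix'])[0,0])
cv2.imwrite('pics/w1.png',p)
E
```

```text
[ 0.41033862 -0.26795986  0.2790602 ] [ 2.17256336e-01  9.76113856e-01  4.74666788e-04 -1.09529323e-03] [-5.78565112e-01  2.11503129e-01  4.74028645e-02  1.40908060e+00
  1.17835065e-04 -1.40559364e-01]
[[ 0.001 -0.953 -0.304  0.078]
 [ 1.     0.001  0.001 -0.   ]
 [-0.001 -0.304  0.953 -0.125]
 [ 0.     0.     0.     1.   ]] [ 0.33999926 -0.23551904  0.40406285] 360.526430529004
```

View pics/w1.png

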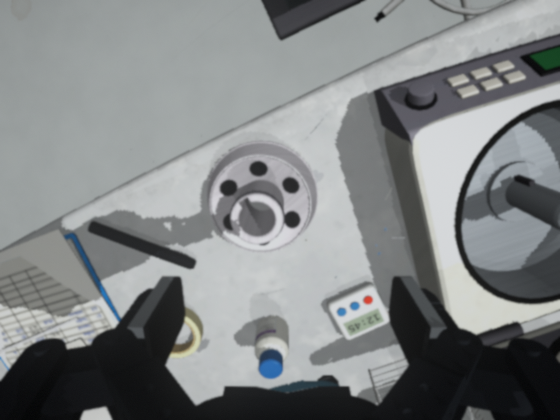

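The wrist view shows the hub at about (258,218) with the keyway notch near (247,203), and the key beside the spindle at about (522,182).

```bash
python3 - <<'E'
from h import *
D=np.load('w1.npz');p=D['p'];P=D['P'];Q=P.reshape(-1,3)
S=Q[(np.hypot(Q[:,0]-.424,Q[:,1]+.306)<.06)&(abs(Q[:,2]-.086)<.005)]
r=cv2.minEnclosingCircle(S[:,:2].astype(np.float32));print(len(S),r,np.median(S[:,2]))
S=Q[(np.hypot(Q[:,0]-.529,Q[:,1]+.046)<.03)&(Q[:,2]>.1)]
print(len(S),np.median(S,0) if len(S) else '')
# orthophoto of hub top plane z=.086 (rotor) and key top plane z=.066: 0.25mm/px, x up,y left
c=imaging.get_calibration('wrist');o=get_obs();H=np.array(c['hand_eye']);Rt=R.from_quat(o['tool_rot']).as_matrix()
A=Rt@H[:3,:3];e=Rt@H[:3,3]+o['eef_pos'];out=[]
for cx,cy,z in((.424,-.306,.086),(.523,-.046,.066)):
    i,j=np.meshgrid(np.arange(400),np.arange(400)); W=np.stack([cx+(200-j)*.0002,cy+(200-i)*.0002,0*i+z],-1)-e
    V=W@A; u,_=cv2.projectPoints(V.reshape(-1,1,3),np.zeros(3),np.zeros(3),np.array(c['camera_matrix'],float),np.array([c['k1'],0,0,0.]))
    u=u.reshape(400,400,2).astype(np.float32); out.append(cv2.remap(p,u[...,0],u[...,1],cv2.INTER_CUBIC))
m=np.hstack(out); m=cv2.convertScaleAbs(m,alpha=1.3); cv2.imwrite('pics/o1.png',m)
E
```

```text
1167 ((0.4271816611289978, -0.30707669258117676), 0.02597852423787117) 0.08510474528161277
486 [ 0.52521336 -0.05791502  0.11055019]
```

View pics/o1.png

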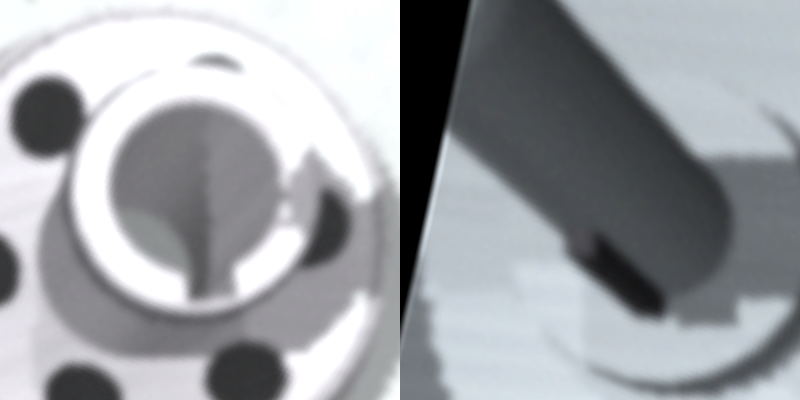

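In the ortho crop the hub centre is at (196,189) and the keyway at (213,296). That gives the rotor at about (0.4267,−0.306) with its yaw at +9°. The spindle is at −6.7°, so I'll turn it about −15.7° after gripping. I'll grip the hub now.

Emit:
apply_moves([
  [[0.2, -0.5, 0, 0, 1], [0.2, -0.45, 0, 0, 1], [0, 0, -0.9, 0, 1], [0, 0, -0.9, 0, 1], [0, 0, -0.9, 0, 1], [0, 0, -0.9, 0, 1], [0, 0, -0.6, 0, 1], [0, 0, -0.6, 0, 1]],
])

```text
clock: 2.7
eef_pos: [0.4257, -0.3021, 0.0869]
tool_rot: [0.215, 0.977, 0.001, -0.001]
ft_force: [-0.1, -1.2, 1.2]
grip_width: 0.0854
grasp_force: 0.0
```

Emit:
apply_moves([
  [[0, 0, -0.3, 0, 1], [0, 0, -0.2, 0, 1], [0, 0, 0, 0, 1], [0, 0, 0, 0, 1]],
])

```text
clock: 3.03
eef_pos: [0.4268, -0.3038, 0.0689]
tool_rot: [0.215, 0.977, -0.0, 0.0]
ft_force: [-0.2, 0.6, 0.6]
grip_width: 0.0854
grasp_force: 0.0
```

Emit:
apply_moves([
  [[0, -0.05, -0.05, 0, 1], [0, 0, 0, 0, -1], [0, 0, 0, 0, -1], [0, 0, 0, 0, -1], [0, 0, 0, 0, -1], [0, 0, 0, 0, -1], [0, 0, 0, 0, -1], [0, 0, 0, 0, -1]],
])

```text
clock: 3.7
eef_pos: [0.4272, -0.3069, 0.0673]
tool_rot: [0.216, 0.976, -0.0, 0.001]
ft_force: [-1.3, 0.8, 6.1]
grip_width: 0.049
grasp_force: 63.3
```

Emit:
apply_moves([
  [[0, 0, 0, 0, -1], [0, 0, 0, 0, -1], [0, 0, 0, 0, -1], [0, 0, 0.25, 0, -1], [0, 0, 0.5, 0, -1]],
])

```text
clock: 4.12
eef_pos: [0.4239, -0.3047, 0.0938]
tool_rot: [0.216, 0.976, 0.002, -0.004]
ft_force: [0.0, -0.3, -5.1]
grip_width: 0.0491
grasp_force: 63.0
```

Emit:
apply_moves([
  [[0, 0, 0.7, 0, -1], [0, 0, 0.8, 0, -1], [0, 0, 0.8, 0, -1], [0, 0, 0.8, 0, -1], [0.2, 0.3, 0.7, 0, -1], [0.5, 0.6, 0.3, 0, -1], [0.5, 0.7, 0, 0, -1], [0.4, 0.6, 0, 0, -1]],
])

```text
clock: 4.78
eef_pos: [0.4915, -0.2175, 0.2614]
tool_rot: [0.216, 0.976, 0.0, 0.001]
ft_force: [0.9, -0.3, -5.1]
grip_width: 0.0488
grasp_force: 63.4
```

Emit:
apply_moves([
  [[0.2, 0.4, 0, 0, -1], [0, 0, 0, 0, -1], [0, 0, 0, 0, -1], [0, 0, 0, 0, -1]],
])

```text
clock: 5.12
eef_pos: [0.4978, -0.2026, 0.2597]
tool_rot: [0.216, 0.976, -0.0, -0.001]
ft_force: [-0.2, 0.0, -3.7]
grip_width: 0.049
grasp_force: 63.7
```

```bash
cat > ortho.py <<'E'
from h import *
def ortho(p,c,T,cx,cy,z,n=400,s=.0002):
    i,j=np.meshgrid(np.arange(n),np.arange(n)); W=np.stack([cx+(n/2-j)*s,cy+(n/2-i)*s,0*i+z],-1)-T[1]
    u,_=cv2.projectPoints((W@T[0]).reshape(-1,1,3),np.zeros(3),np.zeros(3),np.array(c['camera_matrix'],float),np.array([c['k1'],0,0,0.]))
    u=u.reshape(n,n,2).astype(np.float32); return cv2.remap(p,u[...,0],u[...,1],cv2.INTER_CUBIC)
E
python3 - <<'E'
from ortho import *
o=get_obs(); print(o['eef_pos'],o['tool_rot'],o['joint_pos'].round(2),o['grip_width'],o['ft_force'])
p,d,c,T=snap('wrist'); P=cloud(d,c,T); np.savez('w2.npz',p=p,d=d,P=P); Q=P.reshape(-1,3)
S=Q[(np.hypot(Q[:,0]-.529,Q[:,1]+.046)<.03)&(Q[:,2]>.143)&(Q[:,2]<.152)]; print(len(S),S.mean(0) if len(S) else 0)
S=Q[(abs(Q[:,2]-.1)<.004)&(np.hypot(Q[:,0]-.54,Q[:,1]+.05)<.2)]
print(len(S),cv2.minAreaRect(S[:,:2].astype(np.float32)))
cv2.imwrite('pics/o2.png',np.hstack([ortho(p,c,T,.529,-.046,.147),ortho(p,c,T,.529,-.046,.038)]))
E
```

```text
[ 0.49783769 -0.20263052  0.25966421] [ 2.15703949e-01  9.76458212e-01 -1.59602567e-04 -1.06788009e-03] [-0.39  0.31  0.13  1.39 -0.    0.05] 0.04899465320252457 [-1.91688085e-01  2.38155701e-03 -3.70917699e+00]
447 [ 0.53261017 -0.04570304  0.14489923]
19382 ((0.5337457656860352, -0.06633273512125015), (0.21142356097698212, 0.2373490333557129), 81.29582977294922)
```

View pics/o2.png

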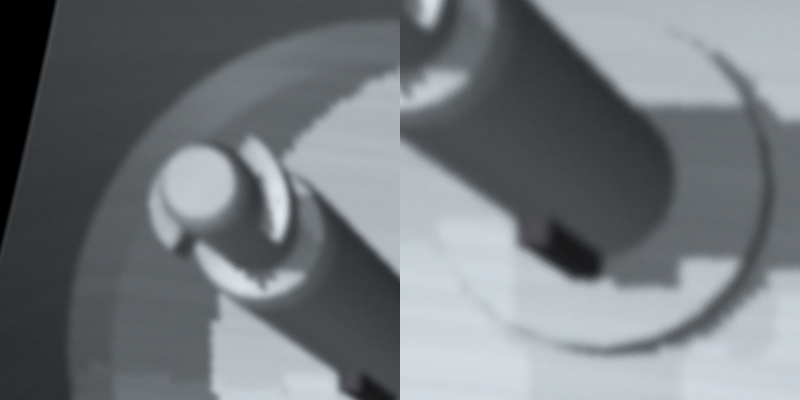

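Stud top at ortho (200,183) and the seat circle centred at (598,180) agree on a spindle position of about (0.5325,−0.0458). The key bottom at (588,270) confirms the −6.5° yaw. I'll move over it and turn −15.5°.

Emit:
apply_moves([
  [[0.1, 0.5, 0, -5, -1], [0.2, 0.8, 0, -5, -1], [0.2, 0.8, 0, -5.5, -1], [0.2, 0.8, 0, 0, -1], [0.1, 0.6, 0, 0, -1], [0.07, 0.4, 0, 0, -1], [0, 0, 0, 0, -1], [0, 0, 0, 0, -1]],
])

```text
clock: 5.83
eef_pos: [0.5331, -0.0468, 0.2601]
tool_rot: [0.345, 0.939, -0.0, -0.0]
ft_force: [-0.4, -1.1, -3.9]
grip_width: 0.0492
grasp_force: 64.2
```

Emit:
apply_moves([
  [[0, 0, -0.3, 0, -1], [0, 0, -0.3, 0, -1], [0, 0, -0.2, 0, -1], [0, 0, 0, 0, -1], [0, 0, 0, 0, -1], [0, 0, 0, 0, -1]],
])

```text
clock: 6.33
eef_pos: [0.5336, -0.0473, 0.2289]
tool_rot: [0.346, 0.938, 0.0, 0.0]
ft_force: [0.8, 0.1, -3.9]
grip_width: 0.049
grasp_force: 64.1
```

```bash
python3 - <<'E'
from h import *
o=get_obs(); print(o['eef_pos'],R.from_quat(o['tool_rot']).as_matrix().round(3),o['joint_pos'].round(2))
p,d,c,T=snap('wrist'); P=cloud(d,c,T); Q=P.reshape(-1,3)
e=o['eef_pos']
S=Q[(np.hypot(Q[:,0]-e[0],Q[:,1]-e[1])<.035)]
h=np.histogram(S[:,2],bins=np.arange(.15,.3,.005)); print(list(zip(h[1].round(3),h[0])))
cv2.imwrite('pics/w3.png',p)
E
```

```text
[ 0.53360878 -0.04728447  0.22885761] [[-0.761  0.649  0.001]
 [ 0.649  0.761 -0.   ]
 [-0.001  0.    -1.   ]] [-0.09  0.32  0.06  1.31 -0.    0.62]
[(np.float64(0.15), np.int64(0)), (np.float64(0.155), np.int64(0)), (np.float64(0.16), np.int64(0)), (np.float64(0.165), np.int64(0)), (np.float64(0.17), np.int64(0)), (np.float64(0.175), np.int64(0)), (np.float64(0.18), np.int64(167)), (np.float64(0.185), np.int64(3155)), (np.float64(0.19), np.int64(1511)), (np.float64(0.195), np.int64(611)), (np.float64(0.2), np.int64(706)), (np.float64(0.205), np.int64(768)), (np.float64(0.21), np.int64(892)), (np.float64(0.215), np.int64(1077)), (np.float64(0.22), np.int64(1327)), (np.float64(0.225), np.int64(1490)), (np.float64(0.23), np.int64(1601)), (np.float64(0.235), np.int64(1427)), (np.float64(0.24), np.int64(2761)), (np.float64(0.245), np.int64(7117)), (np.float64(0.25), np.int64(1033)), (np.float64(0.255), np.int64(350)), (np.float64(0.26), np.int64(595)), (np.float64(0.265), np.int64(755)), (np.float64(0.27), np.int64(384)), (np.float64(0.275), np.int64(438)), (np.float64(0.28), np.int64(1717)), (np.float64(0.285), np.int64(3221)), (np.float64(0.29), np.int64(3955))]
```

View pics/w3.png

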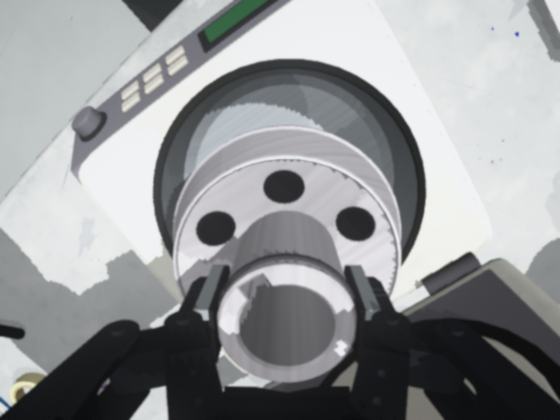

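The hub is held squarely, with its rim centred near (287,318) and the keyway near (255,287). I'll check the hub centre and keyway angle numerically.

```bash
python3 - <<'E'
from ortho import *
p,d,c,T=snap('wrist'); P=cloud(d,c,T); Q=P.reshape(-1,3); e=get_obs()['eef_pos']
S=Q[(np.hypot(Q[:,0]-e[0],Q[:,1]-e[1])<.028)&(abs(Q[:,2]-.2465)<.003)]
print(len(S),S.mean(0),cv2.minEnclosingCircle(S[:,:2].astype(np.float32)))
m=ortho(p,c,T,e[0],e[1],.2465); cv2.imwrite('pics/o3.png',m)
E
```

```text
7577 [ 0.53276759 -0.04567985  0.24656344] ((0.5332601070404053, -0.046396464109420776), 0.027756204828619957)
```

View pics/o3.png

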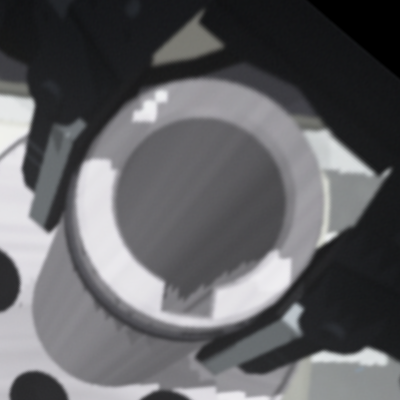

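Keyway at (188,312) about the bore centre (201,204) gives a yaw of −6.9°, which matches the spindle. The rotor needs about +1.5 mm in y, then it goes down.

Emit:
apply_moves([
  [[0, 0.04, -0.2, 0, -1], [0, 0, -0.4, 0, -1], [0, 0, -0.3, 0, -1], [0, 0, -0.15, 0, -1], [0, 0, -0.1, 0, -1], [0, 0, -0.1, 0, -1], [0, 0, 0, 0, -1]],
])

```text
clock: 7.02
eef_pos: [0.5333, -0.0448, 0.1778]
tool_rot: [0.345, 0.938, -0.0, -0.0]
ft_force: [0.5, -0.3, -4.9]
grip_width: 0.0489
grasp_force: 64.1
```

Emit:
apply_moves([
  [[0, 0, -0.1, 0, -1], [0, 0, -0.1, 0, -1], [0, 0, -0.1, 0, -1], [0, 0, 0, 0, -1]],
])

```text
clock: 7.35
eef_pos: [0.5329, -0.0449, 0.1654]
tool_rot: [0.345, 0.938, -0.0, -0.001]
ft_force: [-0.2, 0.3, -4.6]
grip_width: 0.0491
grasp_force: 64.2
```

Emit:
apply_moves([
  [[0, 0, -0.2, 0, -1], [0, 0, -0.2, 0, -1], [0, 0, -0.2, 0, -1], [0, 0, -0.1, 0, -1], [0, 0, -0.1, 0, -1], [0, 0, -0.1, 0, -1], [0, 0, 0, 0, -1]],
])

```text
clock: 7.93
eef_pos: [0.5328, -0.0449, 0.1293]
tool_rot: [0.345, 0.938, -0.0, -0.001]
ft_force: [0.5, 0.3, -4.5]
grip_width: 0.0491
grasp_force: 64.2
```

Emit:
apply_moves([
  [[0, 0, -0.15, 0, -1], [0, 0, -0.15, 0, -1], [0, 0, -0.1, 0, -1], [0, 0, -0.1, 0, -1], [0, 0, 0, 0, -1], [0, 0, 0, 0, -1]],
])

```text
clock: 8.43
eef_pos: [0.5331, -0.0449, 0.1099]
tool_rot: [0.345, 0.938, -0.0, -0.0]
ft_force: [-0.2, -1.3, -4.2]
grip_width: 0.0489
grasp_force: 64.2
```

Emit:
apply_moves([
  [[0, 0, -0.06, 0, -1], [0, 0, -0.05, 0, -1], [0, 0, -0.05, 0, -1], [0, 0, 0, 0, -1]],
])

```text
clock: 8.77
eef_pos: [0.5337, -0.0449, 0.1054]
tool_rot: [0.345, 0.938, 0.0, 0.001]
ft_force: [-1.7, 0.2, 3.4]
grip_width: 0.0486
grasp_force: 64.9
```

The force sign flipped at TCP z 0.105, which is the rotor at home height. Releasing, raising and heading for the nut.

Emit:
apply_moves([
  [[0, 0, 0, 0, 1], [0, 0, 0, 0, 1], [0, 0, 0, 0, 1], [0, 0, 0, 0, 1], [0, 0, 0, 0, 1], [0, 0, 0, 0, 1]],
])

```text
clock: 9.27
eef_pos: [0.5335, -0.0449, 0.1039]
tool_rot: [0.345, 0.938, 0.0, 0.0]
ft_force: [0.1, -0.1, -0.1]
grip_width: 0.0858
grasp_force: 0.0
```

Emit:
apply_moves([
  [[0, 0, 0.4, 0, 1], [0, 0, 0.8, 0, 1], [0, 0, 0.8, 0, 1], [0, 0, 0.8, 0, 1], [0, 0, 0.7, 0, 1], [0, 0, 0.5, 0, 1], [0, 0, 0, 0, 1], [0, 0, 0, 0, 1]],
])

```text
clock: 9.93
eef_pos: [0.5342, -0.045, 0.2653]
tool_rot: [0.345, 0.938, 0.0, 0.002]
ft_force: [0.3, -0.1, -0.9]
grip_width: 0.0853
grasp_force: 0.0
```

```bash
python3 - <<'E'
from ortho import *
o=get_obs();print(o['eef_pos'],o['ft_force'],o['grip_width'])
p,d,c,T=snap('wrist'); P=cloud(d,c,T); Q=P.reshape(-1,3)
S=Q[(np.hypot(Q[:,0]-.5325,Q[:,1]+.0458)<.028)]
for a,b in((.119,.129),(.14,.155)):
    s=S[(S[:,2]>a)&(S[:,2]<b)]; print(len(s),np.median(s,0),cv2.minEnclosingCircle(s[:,:2].astype(np.float32)))
E
```

```text
[ 0.53423693 -0.04498074  0.26525221] [ 0.28726973 -0.09449312 -0.85928195] 0.08526131533894737
1968 [ 0.52925854 -0.04263532  0.12295109] ((0.5339645147323608, -0.045101940631866455), 0.025969592854380608)
581 [ 0.53283986 -0.04422582  0.14477659] ((0.5334469676017761, -0.044899944216012955), 0.014252466149628162)
```

Emit:
apply_moves([
  [[-0.15, 0.8, 0, 7, 1], [-0.15, 0.9, 0, 7, 1], [-0.15, 0.9, 0, 7, 1], [-0.15, 0.9, 0, 7, 1], [-0.15, 0.9, 0, 7, 1], [-0.15, 0.9, 0, 7, 1], [-0.15, 0.9, 0, 0, 1], [-0.15, 0.9, 0, 0, 1]],
])

```text
clock: 10.65
eef_pos: [0.4839, 0.2403, 0.2618]
tool_rot: [-0.014, 1.0, -0.001, -0.002]
ft_force: [0.8, 0.1, -0.2]
grip_width: 0.0854
grasp_force: 0.0
```

Emit:
apply_moves([
  [[-0.15, 0.6, 0, 0, 1], [0, 0.4, 0, 0, 1], [0, 0, 0, 0, 1], [0, 0, 0, 0, 1], [0, 0, 0, 0, 1]],
])

```text
clock: 11.07
eef_pos: [0.4789, 0.2782, 0.2625]
tool_rot: [-0.014, 1.0, -0.001, -0.001]
ft_force: [0.3, 0.4, -0.1]
grip_width: 0.0856
grasp_force: 0.0
```

```bash
python3 - <<'E'
from ortho import *
o=get_obs();print(o['eef_pos'],R.from_quat(o['tool_rot']).as_matrix()[:,1],o['joint_pos'])
p,d,c,T=snap('wrist'); P=cloud(d,c,T); Q=P.reshape(-1,3)
S=Q[(np.hypot(Q[:,0]-.452,Q[:,1]-.311)<.06)&(Q[:,2]>.05)&(Q[:,2]<.07)]
print(len(S),S.mean(0),np.percentile(S[:,2],[50,95]),cv2.minAreaRect(S[:,:2].astype(np.float32)))
cv2.imwrite('pics/o4.png',ortho(p,c,T,.452,.311,.059,s=.0003))
E
```

```text
[0.47890728 0.27821416 0.26249402] [-0.02745909  0.99962126 -0.00182841] [ 5.26513802e-01  3.46074286e-01  1.86328469e-01  1.41405372e+00
 -4.45419297e-04  4.99054104e-01]
1069 [0.45295017 0.31106005 0.05727051] [0.05762128 0.05915697] ((0.4541094899177551, 0.31150949001312256), (0.01426379568874836, 0.06591685861349106), 85.19766998291016)
```

View pics/o4.png

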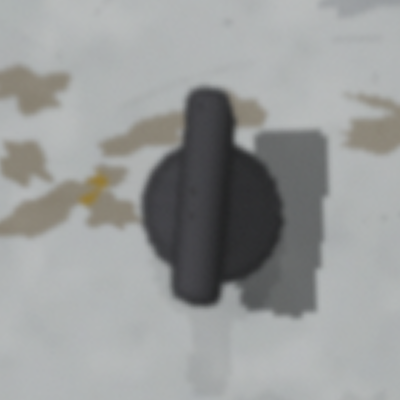

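The nut's bar runs from (209,97) to (195,295), giving a centre of about (0.4535,0.311), a yaw of −4.5° and a top at 0.059. The rotor hub top is at 0.123, centred on the spindle at (0.5335,−0.045), so it is home. Gripping the nut.

Emit:
apply_moves([
  [[-0.3, 0.4, -0.3, -6, 1], [-0.33, 0.42, -0.5, 0, 1], [0, 0, -0.9, 0, 1], [0, 0, -0.9, 0, 1], [0, 0, -0.9, 0, 1], [0, 0, -0.9, 0, 1], [0, 0, -0.4, 0, 1], [0, 0, 0, 0, 1]],
])

```text
clock: 11.78
eef_pos: [0.4512, 0.3082, 0.0671]
tool_rot: [0.04, 0.999, -0.003, -0.004]
ft_force: [-1.2, 0.2, 0.1]
grip_width: 0.0855
grasp_force: 0.0
```

Emit:
apply_moves([
  [[0, 0, -0.2, 0, 1], [0, 0, -0.2, 0, 1], [0, 0, 0, 0, 1], [0, 0, 0, 0, 1]],
])

```text
clock: 12.12
eef_pos: [0.4549, 0.312, 0.0568]
tool_rot: [0.039, 0.999, 0.0, 0.001]
ft_force: [0.4, 0.0, 0.1]
grip_width: 0.0852
grasp_force: 0.0
```

Emit:
apply_moves([
  [[0, 0, -0.1, 0, 1], [0, 0, 0, 0, -1], [0, 0, 0, 0, -1], [0, 0, 0, 0, -1], [0, 0, 0, 0, -1], [0, 0, 0, 0, -1], [0, 0, 0, 0, -1], [0, 0, 0, 0, -1]],
])

```text
clock: 12.78
eef_pos: [0.4544, 0.312, 0.0522]
tool_rot: [0.038, 0.999, 0.0, 0.0]
ft_force: [0.9, 0.2, 1.1]
grip_width: 0.0126
grasp_force: 58.9
```

Emit:
apply_moves([
  [[0, 0, 0, 0, -1], [0, 0, 0, 0, -1], [0, 0, 0, 0, -1], [0, 0, 0, 0, -1], [0, 0, 0.3, 0, -1], [0, 0, 0, 0, -1]],
])

```text
clock: 13.28
eef_pos: [0.4547, 0.3122, 0.0649]
tool_rot: [0.038, 0.999, 0.0, 0.001]
ft_force: [0.5, 0.4, -1.4]
grip_width: 0.0129
grasp_force: 58.6
```

Emit:
apply_moves([
  [[0, 0, 0.6, 0, -1], [0, 0, 0.9, 0, -1], [0, 0, 0.9, 0, -1], [0, 0, 0.9, 0, -1], [0, 0, 0.8, 0, -1], [0.1, -0.4, 0.6, 0, -1], [0.2, -0.8, 0, 0, -1], [0.2, -0.9, 0, 0, -1]],
])

```text
clock: 13.95
eef_pos: [0.4753, 0.2289, 0.2535]
tool_rot: [0.037, 0.999, 0.001, 0.002]
ft_force: [-0.0, -0.3, -2.6]
grip_width: 0.0127
grasp_force: 58.8
```

Emit:
apply_moves([
  [[0.2, -0.9, 0, 0, -1], [0.2, -0.9, 0, 0, -1], [0.2, -0.9, 0, 0, -1], [0.2, -0.9, 0, 0, -1], [0.2, -0.9, 0, 0, -1], [0.2, -0.9, 0, 0, -1], [0.2, -0.7, 0, 0, -1], [0.2, -0.5, 0, 0, -1]],
])

```text
clock: 14.62
eef_pos: [0.538, -0.039, 0.2511]
tool_rot: [0.04, 0.999, -0.0, -0.001]
ft_force: [0.4, 1.2, -1.2]
grip_width: 0.013
grasp_force: 58.8
```

Emit:
apply_moves([
  [[0.08, -0.2, 0, 0, -1], [0, 0, 0, 0, -1], [0, 0, 0, 0, -1], [0, 0, 0, 0, -1], [0, 0, 0, 0, -1]],
])

```text
clock: 15.03
eef_pos: [0.5411, -0.0427, 0.2518]
tool_rot: [0.037, 0.999, 0.0, -0.0]
ft_force: [0.0, -0.3, -1.7]
grip_width: 0.0129
grasp_force: 58.7
```

```bash
python3 - <<'E'
from ortho import *
o=get_obs();e=o['eef_pos'];print(e,o['tool_rot'],o['joint_pos'])
p,d,c,T=snap('wrist'); P=cloud(d,c,T); Q=P.reshape(-1,3)
print('pred bar top',e[2]+.007)
S=Q[(np.hypot(Q[:,0]-e[0],Q[:,1]-e[1])<.05)&(abs(Q[:,2]-e[2]-.006)<.004)]
print(len(S))
if len(S): print(S.mean(0),cv2.minAreaRect(S[:,:2].astype(np.float32)))
# shoulder/skirt ring
S=Q[(np.hypot(Q[:,0]-e[0],Q[:,1]-e[1])<.03)&(Q[:,2]<e[2]-.02)&(Q[:,2]>e[2]-.055)]
if len(S): print(len(S),cv2.minEnclosingCircle(S[:,:2].astype(np.float32)))
cv2.imwrite('pics/o5.png',np.hstack([ortho(p,c,T,e[0],e[1],e[2]-.026),ortho(p,c,T,e[0],e[1],e[2]+.007)]))
E
```

```text
[ 0.54105515 -0.0427021   0.25181444] [ 3.74766721e-02  9.99297454e-01  2.04705000e-04 -2.35818354e-04] [-7.89660914e-02  3.24925315e-01  1.28675867e-01  1.37503509e+00
  3.89499635e-04 -3.99528208e-03]
pred bar top 0.2588144440355472
5727
[ 0.53641761 -0.04259153  0.25734864] ((0.5399211645126343, -0.04506862908601761), (0.03788486868143082, 0.06318522989749908), 65.02079010009766)
2529 ((0.5403887033462524, -0.04301448538899422), 0.02387179248034954)
```

View pics/o5.png

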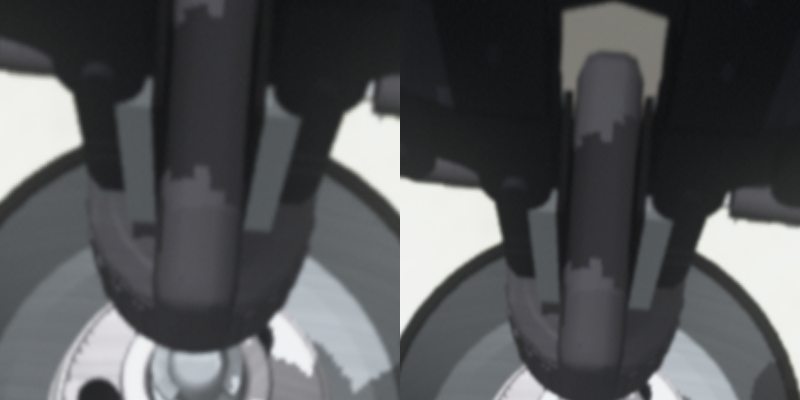

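The bar is centred in the grip at right crop (600,210), so the nut sits about 1 mm to −x of the TCP. I'll align with the spindle and lower.

Emit:
apply_moves([
  [[-0.16, -0.05, -0.3, 0, -1], [0, 0, -0.5, 0, -1], [0, 0, -0.2, 0, -1], [0, 0, 0, 0, -1], [0, 0, 0, 0, -1]],
])

```text
clock: 15.5
eef_pos: [0.5348, -0.0455, 0.2118]
tool_rot: [0.038, 0.999, 0.0, -0.0]
ft_force: [0.2, 0.3, -0.9]
grip_width: 0.0129
grasp_force: 58.8
```

```bash
python3 - <<'E'
from ortho import *
o=get_obs();e=o['eef_pos'];print(e,o['ft_force'])
p,d,c,T=snap('wrist'); P=cloud(d,c,T); Q=P.reshape(-1,3)
S=Q[(np.hypot(Q[:,0]-e[0],Q[:,1]-e[1])<.028)&(Q[:,2]<e[2]-.02)&(Q[:,2]>e[2]-.055)]
print(len(S),cv2.minEnclosingCircle(S[:,:2].astype(np.float32)))
E
```

```text
[ 0.53475615 -0.04549646  0.21182865] [ 0.23743068  0.31092597 -0.86121792]
2530 ((0.5346168279647827, -0.045932866632938385), 0.023983057588338852)
```

Emit:
apply_moves([
  [[-0.02, 0.015, -0.2, 0, -1], [0, 0, -0.15, 0, -1], [0, 0, -0.1, 0, -1], [0, 0, -0.1, 0, -1], [0, 0, 0, 0, -1]],
])

```text
clock: 15.97
eef_pos: [0.5336, -0.0455, 0.1888]
tool_rot: [0.039, 0.999, 0.0, -0.001]
ft_force: [-1.0, 0.7, -0.8]
grip_width: 0.0126
grasp_force: 58.8
```

Emit:
apply_moves([
  [[0, 0, -0.08, 0, -1], [0, 0, -0.08, 0, -1], [0, 0, 0, 0, -1]],
])

```text
clock: 16.22
eef_pos: [0.5339, -0.0455, 0.1828]
tool_rot: [0.039, 0.999, 0.0, -0.001]
ft_force: [0.6, -0.5, -0.4]
grip_width: 0.0128
grasp_force: 58.8
```

Emit:
apply_moves([
  [[0, 0, -0.06, 0, -1], [0, 0, -0.06, 0, -1], [0, 0, -0.03, 0, -1], [0, 0, 0, 0, -1], [0, 0, 0, 0, -1]],
])

```text
clock: 16.63
eef_pos: [0.5342, -0.0455, 0.1774]
tool_rot: [0.038, 0.999, -0.0, -0.0]
ft_force: [-0.3, 1.1, -0.4]
grip_width: 0.0131
grasp_force: 58.8
```

Emit:
apply_moves([
  [[0, 0, -0.04, 0, -1], [0, 0, -0.03, 0, -1], [0, 0, 0, 0, -1], [0, 0, 0, 0, -1]],
])

```text
clock: 16.97
eef_pos: [0.5345, -0.0456, 0.1761]
tool_rot: [0.038, 0.999, -0.0, 0.001]
ft_force: [-1.6, -0.2, 6.0]
grip_width: 0.0127
grasp_force: 59.6
```

The nut is seated on the hub, with 6 N at the expected height. Turning it clockwise.

Emit:
apply_moves([
  [[0, 0, 0, -6, -1], [0, 0, 0, -6, -1], [0, 0, 0, -6, -1], [0, 0, 0, -6, -1], [0, 0, 0, -6, -1], [0, 0, 0, -6, -1], [0, 0, 0, -6, -1], [0, 0, 0, -6, -1]],
])

```text
clock: 17.63
eef_pos: [0.5346, -0.0453, 0.1761]
tool_rot: [0.444, 0.896, 0.001, 0.001]
ft_force: [-2.1, 0.3, 4.0]
grip_width: 0.0126
grasp_force: 59.6
```

Emit:
apply_moves([
  [[0, 0, 0, -4, -1], [0, 0, 0, -4, -1], [0, 0, 0, -3, -1], [0, 0, 0, -3, -1], [0, 0, 0, 0, -1], [0, 0, 0, 0, -1]],
])

```text
clock: 18.13
eef_pos: [0.5349, -0.0454, 0.1761]
tool_rot: [0.547, 0.837, 0.001, 0.001]
ft_force: [-1.2, 0.2, 6.2]
grip_width: 0.0129
grasp_force: 59.8
```

```bash
python3 -c "
from h import *
o=get_obs();y=R.from_quat(o['tool_rot']).as_matrix()[:,1];print(o['eef_pos'],o['ft_force'],o['ft_torque'],o['joint_pos'][5],'bar rel',np.degrees(np.arctan2(y[1],y[0]))-90+6.7)"
```

```text
[ 0.53487981 -0.04535309  0.17610917] [-1.21841891  0.16848496  6.20858215] [ 0.23166787  0.28768566 -0.10713998] 1.0733486461157542 bar rel -59.66156916927096
```

Emit:
apply_moves([
  [[0, 0, 0, -4, -1], [0, 0, 0, -4, -1], [0, 0, 0, -3, -1], [0, 0, 0, -3, -1], [0, 0, 0, 0, -1], [0, 0, 0, 0, -1]],
])

```text
clock: 18.63
eef_pos: [0.5338, -0.0456, 0.1761]
tool_rot: [0.645, 0.764, -0.0, 0.0]
ft_force: [-3.5, 0.4, 7.6]
grip_width: 0.0126
grasp_force: 60.1
```

```bash
cat > q.py <<'E'
from h import *
o=get_obs();y=R.from_quat(o['tool_rot']).as_matrix()[:,1];print(o['eef_pos'],o['ft_force'],o['ft_torque'],o['joint_pos'][5],'bar rel',np.degrees(np.arctan2(y[1],y[0]))-90+6.7)
E
python3 q.py
```

```text
[ 0.53375875 -0.04563115  0.17605506] [-3.51051579  0.44112617  7.62428123] [-0.02181849  0.8598296   0.11348197] 1.3171360199514544 bar rel -73.64001045116194
```

Emit:
apply_moves([
  [[0, 0, 0, -4, -1], [0, 0, 0, -3, -1], [0, 0, 0, -3, -1], [0, 0, 0, -2, -1], [0, 0, 0, 0, -1], [0, 0, 0, 0, -1]],
])

```text
clock: 19.13
eef_pos: [0.5332, -0.0457, 0.176]
tool_rot: [0.721, 0.693, -0.001, 0.0]
ft_force: [-5.5, 0.1, 9.2]
grip_width: 0.0127
grasp_force: 60.5
```

```bash
python3 q.py
```

```text
[ 0.53322178 -0.04566457  0.17604981] [-5.45158004  0.11144091  9.17578583] [-0.10507501  1.12586507  0.67420722] 1.5250715158208625 bar rel -85.54746013680135
```

Torque has risen to 0.67 N m, so it is wedging. One small extra turn, then release and withdraw.

Emit:
apply_moves([
  [[0, 0, 0, -2, -1], [0, 0, 0, -2, -1], [0, 0, 0, 0, -1], [0, 0, 0, 0, -1]],
])

```text
clock: 19.47
eef_pos: [0.5331, -0.0456, 0.176]
tool_rot: [0.744, 0.668, -0.001, -0.0]
ft_force: [-6.3, 0.1, 9.5]
grip_width: 0.0129
grasp_force: 60.9
```

```bash
python3 q.py
```

```text
[ 0.53308617 -0.04560844  0.17603532] [-6.33817507  0.05505536  9.48639664] [-0.16265181  1.19291598  0.87721945] 1.594399711989055 bar rel -89.51361933061153
```

Emit:
apply_moves([
  [[0, 0, 0, 0, 1], [0, 0, 0, 0, 1], [0, 0, 0, 0, 1], [0, 0, 0, 0, 1], [0, 0, 0, 0, 1], [0, 0, 0, 0, 1], [0, 0, 0, 0, 1]],
])

```text
clock: 20.05
eef_pos: [0.5343, -0.0456, 0.1746]
tool_rot: [0.746, 0.666, -0.0, -0.0]
ft_force: [-0.5, -0.3, 0.9]
grip_width: 0.0854
grasp_force: 0.0
```

Emit:
apply_moves([
  [[0, 0, 0.4, 0, 1], [0, 0, 0.8, 0, 1], [0, 0, 0.8, 0, 1], [0, 0, 0.5, 0, 1], [0, 0, 0, 0, 1], [0, 0, 0, 0, 1], [0, 0, 0, 0, 1]],
])

```text
clock: 20.63
eef_pos: [0.5338, -0.0455, 0.2738]
tool_rot: [0.746, 0.666, -0.0, -0.0]
ft_force: [0.1, -0.3, -1.3]
grip_width: 0.0857
grasp_force: 0.0
```

```bash
python3 - <<'E'
from ortho import *
o=get_obs();print(o['eef_pos'],o['ft_force'])
p,d,c,T=snap('wrist'); Q=cloud(d,c,T).reshape(-1,3)
k=np.hypot(Q[:,0]-.5334,Q[:,1]+.045)
S=Q[(k<.045)&(Q[:,2]>.172)&(Q[:,2]<.192)]
print(len(S),S.mean(0),np.percentile(S[:,2],[50,95]),cv2.minAreaRect(S[:,:2].astype(np.float32)))
E
```

```text
[ 0.53382204 -0.0454922   0.27382823] [ 0.07104012 -0.33288464 -1.30493091]
2058 [ 0.53329298 -0.04352343  0.18120599] [0.18156146 0.18298932] ((0.533044695854187, -0.04585477337241173), (0.06554506719112396, 0.013993999920785427), 85.01224517822266)
```

The bar lies about 91° from the spindle's x axis, its top is at 0.183 as expected, and it is centred. Handing in.

```bash
python3 -c "
from workcell import order
print(order.job_done())"
```

```text
the job is handed in; nothing more can be done
None
```

The rotor is keyed and home on the seat, the lock nut is wedged tight about 90° clockwise and released, and the job is handed in at about 21 s; no verdict came back, and I did not re-measure the bystanders at the end.

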